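Check a fusing kiln's lid temperature, then hold the lid open to vent

TASK

Before venting the small kiln, take the contact thermometer from its wooden stand and touch its tip lightly to the two steel studs on the closed lid, first the stud nearer the handle, then the stud nearer the hinge, and put the thermometer back upright in its stand. Then lift the lid by its bar handle to 40 degrees open (within 5 degrees) and finish while still holding it there: the lid falls shut if let go, so do not release it and do not prop it. Leave the pot, jar and pliers alone.

Things in the scene. Friction and masses are not known exactly. Their poses are not given: they have to be found in the camera images.
- kiln: Small tabletop glass-fusing kiln, fixed to the bench: a grey square box 260 x 260 mm, with its lid 140 mm high. Origin: centre of its underside on the bench; x points from the handle side (towards the robot) to the hinge side, y to the left as seen from the robot, z up. Body 100 mm high on 12 mm feet; a hollow chamber inside.
- lid (a joint): Angle of the kiln's lid in rad: 0 closed, growing as its handle side rises; 40 degrees = 0.698; stops at 1.5. The lid is a slab 260 x 260 x 40 mm hinged along the kiln's far (+x) edge, 0.55 to 0.95 kg; nothing but gravity acts on it (hardly any hinge friction), so it falls shut when let go at 40 degrees.
- lid_hinge (a point): Middle of the lid's hinge axis: 130 mm along +x from the kiln's centre, 100 mm above the bench. The axis runs along the kiln's y.
- lid_handle (a point): Middle of the bar handle on the lid's top near its front edge: a round steel bar 12 mm thick, 142 mm long along the kiln's y, on 10 mm posts 60 mm either side of its middle. Its axis is 32 mm above the lid's top; lid closed: 225 mm towards the front from the hinge axis and 72 mm above it (172 mm above the bench). It turns with the lid and can roll between the fingers.
- front_stud (a point): Centre of the top of the stud nearer the handle: plain steel disc 18 mm across standing 6 mm above the lid; on the closed lid 35 mm from the kiln's centre towards the handle side and 80 mm to the +y side, 146 mm above the bench.
- rear_stud (a point): Centre of the top of the stud nearer the hinge: the same 18 mm disc, 80 mm from the kiln's centre towards the hinge side and 80 mm to the -y side, 146 mm above the bench.
- stand: Wooden block 75 x 75 x 65 mm fixed to the bench with an upright through hole 21 mm in diameter in the middle of its top. Origin: centre of its underside. Its place on the bench can swap with the pot's.
- probe: Contact thermometer, 0.12 kg, upright in the stand. Origin: on its axis, at the underside of its black 34 x 34 x 8 mm collar, which rests on the stand's top; z up. Above the collar a grey square grip 26 x 26 mm, 8 to 90 mm above the origin, faces along its x and y; below, a 9 mm steel rod hangs in the hole, its tip 55 mm below the origin. 6 mm of play each side of the rod.
- probe_tip (a point): End of the thermometer's brass tip, 55 mm below the probe's origin on its axis. The last part is a spring plunger: it yields 8 mm upwards at about 1 N to 3.3 N, then is rigid.
- pot: Bystander: upturned terracotta pot, 110 mm across at the bench, 105 mm high. Origin: centre of its underside.
- jar: Bystander: glass jar with a steel cap, 64 mm across, 100 mm high. Origin: centre of its underside.
- pliers: Bystander: glass pliers with red handles lying flat, about 185 x 60 mm, 13 mm high; jaws along its x. Origin: on the bench near the pivot.
Not all that is in view belongs to the job. There is more than one size of the probe; the one meant has the size given above.

How it is judged:
On the way, in this order (a step that is already met when the one before it is completed fails the run):
1. the held thermometer's tip touches the stud nearer the handle, lid closed (distance between probe_tip and front_stud below 0.011 m and contact force between probe and kiln above 0.4 N and contact force between the fingers and probe above 1 N and value of joint lid below 0.05 rad), for 0.1 s.
2. the held thermometer's tip touches the stud nearer the hinge, lid closed (distance between probe_tip and rear_stud below 0.011 m and contact force between probe and kiln above 0.4 N and contact force between the fingers and probe above 1 N and value of joint lid below 0.05 rad), for 0.1 s.
3. the thermometer is back upright in its stand and let go, lid still closed (horizontal distance between probe and stand below 0.012 m and z of probe in the frame of stand between 0.06 and 0.07 m and angle between probe's own z axis and vertical below 0.15 rad and contact force between each of the arm, the fingers and probe below 0.05 N and value of joint lid below 0.05 rad), for 0.2 s.
At the end, for the whole second after the job is handed in: Lid still at 0.611 to 0.785 rad, carried by the fingers (over 1 N, TCP within 45 mm of the bar's middle), touched by no loose thing; thermometer untouched and upright (0.15 rad) in its stand, axis within 12 mm of the stand's, collar on its top within 5 mm (value of joint lid between 0.611 and 0.785 rad and velocity of joint lid between -0.05 and 0.05 rad/s and contact force between the fingers and kiln above 1 N and distance between the grasp point and lid_handle below 0.045 m and contact force between each of probe, pot, jar, pliers and kiln below 0.05 N and horizontal distance between probe and stand below 0.012 m and z of probe in the frame of stand between 0.06 and 0.07 m and angle between probe's own z axis and vertical below 0.15 rad and contact force between each of the arm, the fingers and probe below 0.05 N and linear speed of probe below 0.03 m/s); the arm keeps its last pose, push and grip.
It fails at once if the thermometer is pressed hard on the kiln (over 20 N) (contact force between probe and kiln above 20 N).
It fails at once if the pot is disturbed (moved over 20 mm) (distance of pot from where it was at the start of the episode above 0.02 m).
It fails at once if the jar is disturbed (moved over 20 mm) (distance of jar from where it was at the start of the episode above 0.02 m).
It fails at once if the pliers is disturbed (moved over 20 mm) (distance of pliers from where it was at the start of the episode above 0.02 m).
It also fails if it takes over 67 s, if anything falls off the work surface, if the arm or the gripper's body presses on something with over 40 N, if the wrist force passes 120 N, or if a joint passes its speed limit or range.

ROBOT

A 7-joint arm with a two-finger parallel gripper is mounted at the origin on the work surface. World frame = base frame: x ahead of the robot, y to its left, z up, the work surface at z = 0. Lengths are in m, angles in rad, forces in N, time in s.
With the tool pointing down it reaches from about 0.4 to 0.875 m from the base axis. Payload 4.4 kg.
Tool frame: the origin (TCP) lies between the finger pads, 19 mm behind the fingertips; this is the grasp point; z points along the fingers, y is the direction in which the jaws open and shut (so a half turn about z gives the same grasp; the last joint's range is limited). The gripper opens to 85 mm and grips with 20 to 120 N. Pads are 22 mm wide; open, the fingers measure 114 mm over their backs; the gripper's body (76 mm by 85 mm) begins 54 mm behind the grasp point. The pads swing forward as they close: fully open they stand 13 mm farther back than shut.
Start: joints at [1.169, 0.628, 0.038, 1.517, -0.027, 0.996, -0.02], TCP at [0.214, -0.614, 0.25] pointing down, gripper open.
Joint ranges: [-3.06, 3.06], [-0.37, 2.12], [-1.25, 1.32], [0.18, 2.47], [-1.1, 4.24], [0.23, 1.98], [-2.94, 2.94]. Speed limits (rad/s): [2.57, 2.57, 3.14, 3.14, 3.14, 3.14, 3.14].

INTERFACE

Orientations are given as [roll, pitch, yaw] about the fixed x, y, z axes, in that order (R = Rz(yaw) Ry(pitch) Rx(roll)).
In Python, from station import r gives the robot as it stands.
- The arm moves only by the tool step_arm, never from a script. Its argument "targets" is a list that holds one entry, the list of rows, each a list of 7 numbers: the closure, from 0 (fully open) to 1 (shut), then the shift along the tool's x, y, z in units of 40 mm (1.0 is 40 mm), then the turn, a rotation vector about the tool's x, y, z in units of 8 degrees (1.0 is 8 degrees). In form: [[[grip, x, y, z, ax, ay, az], ...]]. A call has 1 to 20 rows; each row is the pose to reach, as a shift and turn from the pose commanded when the call began, along the tool's axes at that moment; what a row does not reach only later rows make up. A row lasts 1/10 s, in which the tool goes at most 50 mm and 8.59 degrees, less where a joint would pass 70% of its speed; a pose out of reach is approached as far as the arm can. A call with a gripper value outside its range is refused whole. The fingers move at their own pace and stop on an object; "grip_force" is the grip in N (left out, the last holds). Time passes only in rows, so rows that repeat a pose let the fingers close. It gives the time, the measured TCP pose, the force and the opening at its end, in the units of the state.
- r.sense(): the state, without advancing time (a new reading comes with each control period).
- r.snapshot(name): name is "scene" or "top"; returns a dict with "frame" (480x640x3 uint8, red, green, blue), "mtx" (3x3 intrinsics, pixels), "rvec" (rotation vector, rad) and "tvec" (3), from world to camera coordinates, as OpenCV has them. Camera axes: x right, y down, z forward; pixel columns grow to the right and rows downward; lengths in m; the calibration is good to about 2 mm. A picture is of the moment at which its call begins. There is no depth.
- r.job_done(): hands the job in, once; it reports no verdict.
The state is a dict: "t": time; "q": joint angles; "qvel": joint speeds; "effort": joint torques, N m; "ee_pos": TCP position; "tcp_rot": TCP orientation; "contact_force": force on the tool from outside, world axes, zero at the start; "ft_torque": the same for the moment, N m; "opening": finger opening in m.
Only numpy, scipy, OpenCV 4.12 (cv2) and the standard library are available. Lean on these libraries where they do the work, as an engineer would, in place of code of your own. Each camera call takes 0.05 s, during which the arm holds its last target. There are 200 camera calls.

## Working session

There is one attempt and no reset: what is moved stays moved. The work goes in short steps, Python scripts to look and compute and a tool call to move; the robot and the scene stay as the last step left them, time stands still between calls to the robot, and variables do not carry over. Pictures are saved under pics/ and viewed, about 8 in all and at most 12, crops included, and the job is handed in when it is done.

Besides the shell and the picture viewer there is one more tool, called after "Request:" by a JSON object that holds its "api" and its "payload", one argument or row to a line. step_arm: Moves the arm, as the interface text tells. Its arguments: {"type":"object","properties":{"targets":{"type":"array","items":{"type":"array","items":{"type":"array","items":{"type":"number"}}}},"grip_force":{"type":"number"}},"required":["targets"]}

```bash
mkdir -p pics; ls
python3 - <<'E'
from station import r
import cv2,pickle
s=r.sense(); print(s)
for n in("scene","top"):
    d=r.snapshot(n); cv2.imwrite(f"pics/{n}0.png",d["frame"][:,:,::-1]); pickle.dump(d,open(f"{n}0.pkl","wb"))
    print(n,d["mtx"],d["rvec"],d["tvec"])
E
```

```text
pics
{'t': 0.0, 'q': array([ 1.16920034,  0.62933721,  0.03841767,  1.51837013, -0.02698245,
        0.99628611, -0.02000462]), 'qvel': array([-7.15176292e-04, -6.33818506e-05,  1.04289976e-03, -1.18103759e-03,
       -8.10781172e-04,  1.99143667e-03, -1.21804897e-03]), 'effort': array([-3.43189686e-04, -5.63392639e+01,  1.22583613e+00, -1.93445313e+01,
        1.08653257e-02,  1.06102740e-02, -1.87758928e-05]), 'ee_pos': array([ 0.21403171, -0.6131301 ,  0.24909371]), 'tcp_rot': array([-3.13970937e+00,  2.48497736e-05,  3.35820531e-01]), 'contact_force': array([-0.53879757, -0.11305439, -0.08676908]), 'ft_torque': array([-3.38200888e-03, -1.42531406e-02, -8.10923213e-05]), 'opening': 0.08558501969884551}
scene [[598.39171107   0.         318.48002418]
 [  0.         598.39171107 240.19407405]
 [  0.           0.           1.        ]] [ 1.54772679  2.05042454 -0.83123322] [ 0.17357783 -0.26227706  1.67732655]
top [[623.39088516   0.         311.5647109 ]
 [  0.         623.39088516 239.02060325]
 [  0.           0.           1.        ]] [ 2.15657135 -2.10072569  0.18933866] [-0.0440276   0.52016533  1.55916903]
```

View pics/scene0.png

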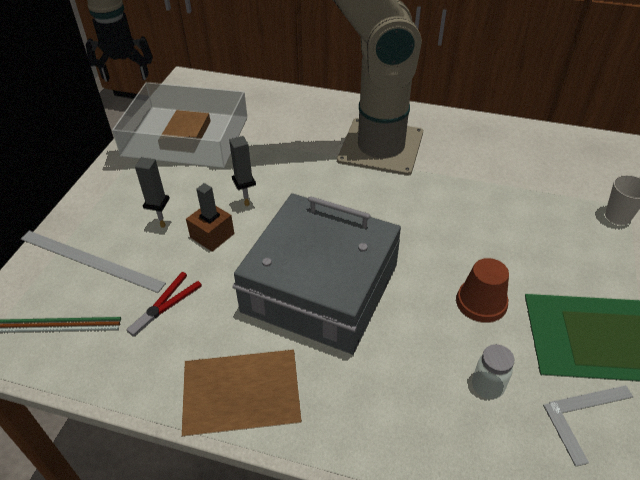

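View pics/top0.png

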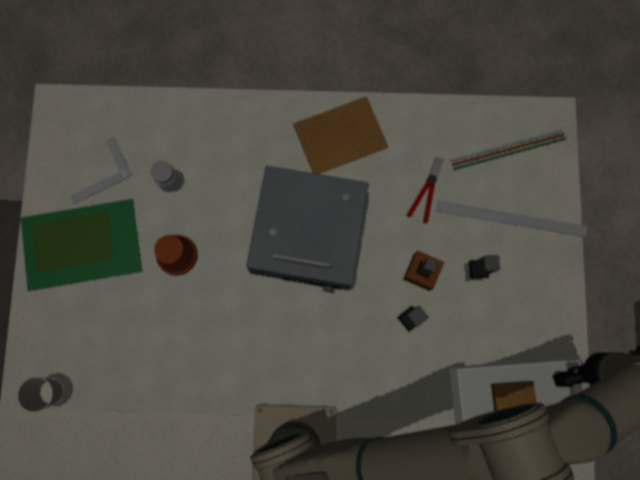

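The scene view shows the stand with the correct small probe at about (208,220), with two larger decoy probes at (152,185) and (242,170). The kiln's studs are at (267,262) and (362,247), and its handle at (338,212). In the top view the stand is at (425,270), the decoys at (485,267) and (413,318), and the studs at (273,232) and (346,197).

```bash
cat > h.py <<'E'
import numpy as np,cv2,pickle
def cam(d):
    R=cv2.Rodrigues(d["rvec"])[0]; return R,-R.T@d["tvec"],d["mtx"]
def ray(d,uv,z):
    R,c,K=cam(d); v=R.T@np.linalg.solve(K,np.array([uv[0],uv[1],1.])); return c+v*(z-c[2])/v[2]
def proj(d,P):
    return cv2.projectPoints(np.array(P,float).reshape(-1,3),d["rvec"],d["tvec"],d["mtx"],None)[0].reshape(-1,2)
def two(d1,u1,d2,u2):
    A=np.zeros((3,3));b=np.zeros(3)
    for d,u in((d1,u1),(d2,u2)):
        R,c,K=cam(d);v=R.T@np.linalg.solve(K,np.array([*u,1.]));v/=np.linalg.norm(v);M=np.eye(3)-np.outer(v,v);A+=M;b+=M@c
    return np.linalg.solve(A,b)
E
python3 - <<'E'
from h import *
d=pickle.load(open("top0.pkl","rb")); s=pickle.load(open("scene0.pkl","rb"))
def crop(d,x,y,w,h,k):
    f=d["frame"][y:y+h,x:x+w,::-1]; return cv2.resize(np.clip(f*1.6,0,255).astype('uint8'),None,fx=k,fy=k,interpolation=cv2.INTER_CUBIC)
a=crop(d,390,230,130,110,4); b=crop(s,120,120,150,130,4)[:440]; 
c=np.zeros((600,800,3),'uint8')
c[:300,:400]=cv2.resize(crop(d,395,235,100,75,4),(400,300)); c[:300,400:]=crop(s,170,175,100,75,4)
c[300:,:400]=cv2.resize(crop(d,240,155,140,105*1,4),(400,300)); c[300:,400:]=cv2.resize(crop(s,230,190,180,135,4),(400,300))
cv2.imwrite("pics/c1.png",c)
# studs: bright blobs vs lid in both views
for n,dd,boxes in(("top",d,[(273,232),(346,197)]),("scene",s,[(362,247),(267,262)])):
    g=cv2.cvtColor(dd["frame"],cv2.COLOR_RGB2GRAY).astype(float)
    for (x,y) in boxes:
        p=g[y-9:y+10,x-9:x+10]; m=np.median(p); w=np.clip(p-m-12,0,None); yy,xx=np.mgrid[y-9:y+10,x-9:x+10]
        uv=((w*xx).sum()/w.sum(),(w*yy).sum()/w.sum()); print(n,uv,(w>0).sum(),ray(dd,uv,.146))
# stand hue mask
for n,dd,(x,y) in(("top",d,(425,270)),("scene",s,(210,228))):
    hsv=cv2.cvtColor(dd["frame"],cv2.COLOR_RGB2HSV); m=((hsv[...,0]<18)&(hsv[...,1]>110)).astype('uint8')
    mm=np.zeros_like(m); mm[y-35:y+35,x-35:x+35]=m[y-35:y+35,x-35:x+35]
    c=max(cv2.findContours(mm,0,2)[0],key=cv2.contourArea); print(n,cv2.minAreaRect(c),cv2.approxPolyDP(c,3,True).reshape(-1,2).tolist())
E
```

```text
top (np.float64(272.44262295081967), np.float64(231.50409836065575)) 32 [0.51923444 0.06445013 0.146     ]
top (np.float64(345.36), np.float64(196.68)) 29 [ 0.61050568 -0.1103717   0.146     ]
scene (np.float64(362.58112773302645), np.float64(245.7594936708861)) 46 [0.5188208  0.06478411 0.146     ]
scene (np.float64(266.4748743718593), np.float64(260.67964824120605)) 45 [ 0.60967308 -0.10997039  0.146     ]
top ((423.6295471191406, 270.2754211425781), (30.233190536499023, 30.92030906677246), 23.629377365112305) [[417, 251], [405, 279], [431, 288], [442, 262]]
scene ((210.04876708984375, 225.5609893798828), (40.91752624511719, 44.35334777832031), 51.34019470214844) [[216, 206], [220, 214], [209, 223], [199, 217], [200, 209], [186, 219], [190, 236], [211, 250], [233, 233], [230, 215]]
```

View pics/c1.png

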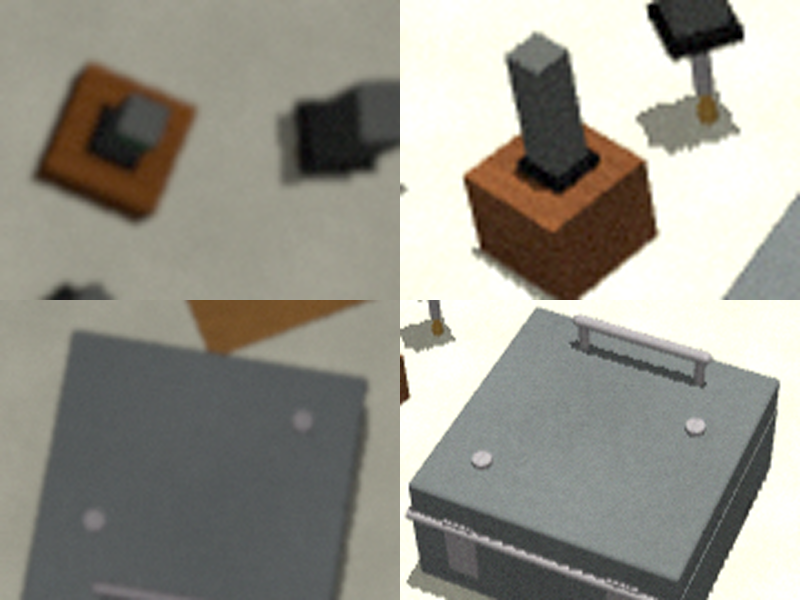

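Crop: the stand's top corners are near (186,219), (208,233) and (231,215) in the scene view. The grip's top face is near (204.5,188.5) in scene and (431,265) in top. The studs agree between views to under 1 mm.

Run:
```python
from h import *
d=pickle.load(open("top0.pkl","rb")); s=pickle.load(open("scene0.pkl","rb"))
f=np.array([.519,.0646]);b=np.array([.610,-.1102])
v=b-f; yaw=np.arctan2(v[1],v[0])-np.arctan2(-.16,.115); R=np.array([[np.cos(yaw),-np.sin(yaw)],[np.sin(yaw),np.cos(yaw)]])
c=(f+b)/2-R@[.0225,0]; print("kiln",c,np.degrees(yaw)); h=c+R@[-.095,0]; print("handle",h,"hinge",c+R@[.13,0])
print("handle px",proj(s,[[*h,.172]]),proj(d,[[*h,.172]]))
S=lambda x,y:(170+(x-400)/4,175+y/4); T=lambda x,y:(395+x/4,235+y/4)
L,F,Rr=[ray(s,S(*p),.065)[:2] for p in((465,177),(553,232),(645,160))]
print("stand scene",(L+Rr)/2,np.linalg.norm(L-F),np.linalg.norm(F-Rr),np.degrees(np.arctan2(*(Rr-F)[::-1])),np.degrees(np.arctan2(*(F-L)[::-1])))
q=[ray(d,p,.065)[:2] for p in((417,251),(405,279),(431,288),(442,262))]; print("stand top",np.mean(q,0),[np.degrees(np.arctan2(*(q[(i+1)%4]-q[i])[::-1])) for i in range(4)])
g=[ray(s,S(*p),.155)[:2] for p in((508,58),(537,33),(568,47),(540,75))]; print("grip scene",np.mean(g,0),[(np.linalg.norm(g[(i+1)%4]-g[i]),np.degrees(np.arctan2(*(g[(i+1)%4]-g[i])[::-1]))) for i in range(4)])
g=[ray(d,T(*p),.155)[:2] for p in((130,92),(170,105),(157,150),(118,135))]; print("grip top",np.mean(g,0),[(np.linalg.norm(g[(i+1)%4]-g[i]),np.degrees(np.arctan2(*(g[(i+1)%4]-g[i])[::-1]))) for i in range(4)])
for n,pp in(("dA",((240,146),(252,181))),("dB",((148,170),(155,203)))): # decoy top / collar in scene
    print(n,[ray(s,pp[0],z)[:2] for z in(.2,)],ray(s,pp[1],.07)[:2])
print([ray(s,p,0.0)[:2] for p in((247,203),(163,226))])
print("pliers", [ray(s,p,0.01)[:2] for p in((183,275),(200,284),(131,331))])
```

```text
kiln [ 0.54223034 -0.01958874] -8.20543301116206
handle [ 0.44820288 -0.00603007] hinge [ 0.67089949 -0.0381427 ]
handle px [[337.97225511 207.08619842]] [[300.57032081 259.80726714]]
stand scene [ 0.45101449 -0.31548749] 0.0728429742034193 0.07456571174075609 157.63376947709529 67.68047805961129
stand top [ 0.44603456 -0.31548459] [np.float64(157.10827699776593), np.float64(-107.82351626991314), np.float64(-23.034730840749237), np.float64(67.22179259062989)]
grip scene [ 0.45078578 -0.3117561 ] [(np.float64(0.024792582796763874), np.float64(163.58672102380405)), (np.float64(0.022434834701351273), np.float64(73.52953864181033)), (np.float64(0.02631675249040355), np.float64(-12.41338498310955)), (np.float64(0.024315771293577274), np.float64(-109.90859273032287))]
grip top [ 0.44608425 -0.3164166 ] [(np.float64(0.024858019351673512), np.float64(-106.84572083630725)), (np.float64(0.0283550339694828), np.float64(163.64594304462543)), (np.float64(0.02458870343493388), np.float64(70.09694026645418)), (np.float64(0.02704808822587199), np.float64(-15.685600844602696))]
dA [array([ 0.34067624, -0.26537094])] [ 0.30873639 -0.2610041 ]
dB [array([ 0.47353326, -0.42833082])] [ 0.44524787 -0.45583573]
[array([ 0.3176881 , -0.27807357]), array([ 0.45062334, -0.44759509])]
pliers [array([ 0.58931204, -0.3271348 ]), array([ 0.60313095, -0.2794493 ]), array([ 0.75826154, -0.36611161])]
```

```bash
cat >> h.py <<'E'
from scipy.spatial.transform import Rotation as Ro
def plan(s,pos,rpy):
    A=Ro.from_euler("xyz",s["tcp_rot"]); B=Ro.from_euler("xyz",rpy)
    sh=A.inv().apply(np.array(pos)-s["ee_pos"])/.04; rv=(A.inv()*B).as_rotvec(degrees=True)/8
    print("shift",sh.round(3),"turn",rv.round(3))
E
python3 - <<'E'
from h import *
from station import r
d=pickle.load(open("top0.pkl","rb")); s=pickle.load(open("scene0.pkl","rb"))
print(two(s,(240,143),d,(419,312)),two(s,(148,165),d,(492,262)))
plan(r.sense(),[.449,-.314,.26],[np.pi,0,np.radians(73.5)])
E
```

```text
[ 0.32973791 -0.27506934  0.19924276] [ 0.4501184  -0.44708368  0.19241106]
shift [ 8.01  -5.127 -0.261] turn [-1.100e-02 -6.000e-03 -6.783e+00]
```

Request:
{"api": "step_arm", "payload": {
  "targets": [
    [[0, 0.8, -0.5, -0.3, 0, 0, -0.68], [0, 1.6, -1.0, -0.3, 0, 0, -1.36], [0, 2.4, -1.5, -0.3, 0, 0, -2.04], [0, 3.2, -2.05, -0.3, 0, 0, -2.71], [0, 4.0, -2.55, -0.3, 0, 0, -3.39], [0, 4.8, -3.08, -0.3, 0, 0, -4.07], [0, 5.6, -3.6, -0.3, 0, 0, -4.75], [0, 6.4, -4.1, -0.3, 0, 0, -5.43], [0, 7.2, -4.6, -0.3, 0, 0, -6.1], [0, 8.0, -5.13, -0.3, 0, 0, -6.78], [0, 8.0, -5.13, -0.3, 0, 0, -6.78], [0, 8.0, -5.13, -0.3, 0, 0, -6.78], [0, 8.0, -5.13, -0.3, 0, 0, -6.78]]
  ],
  "grip_force": 40
}}

```text
t: 1.4
ee_pos: [0.4477, -0.3157, 0.2617]
tcp_rot: [-3.141, 0.001, 1.28]
contact_force: [0.0, -0.8, 0.5]
opening: 0.0853
```

Run:
```python
from h import *
from station import r
s=r.sense();print(s["ee_pos"],s["tcp_rot"])
plan(s,[.4495,-.314,.123],[np.pi,0,np.radians(73.5)])
out=[]
for n,(x,y) in(("scene",(160,130)),("top",(370,215))):
    d=r.snapshot(n); pickle.dump(d,open(n+"1.pkl","wb"))
    out.append(cv2.resize(np.clip(d["frame"][y:y+120,x:x+100,::-1]*1.5,0,255).astype('uint8'),None,fx=4,fy=4,interpolation=cv2.INTER_CUBIC))
cv2.imwrite("pics/c2.png",np.hstack(out))
```

```text
[ 0.44766084 -0.31568183  0.26173934] [-3.14058777e+00  8.59114664e-04  1.28012242e+00]
shift [0.056 0.035 3.468] turn [-0.007  0.006 -0.019]
```

View pics/c2.png

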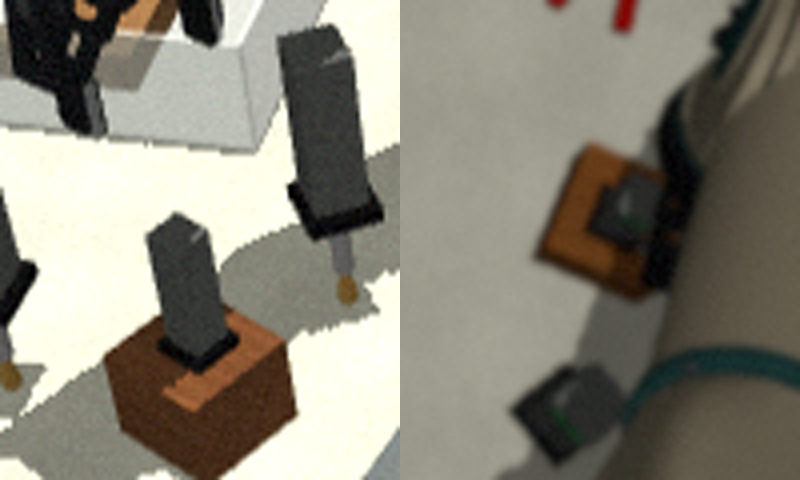

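The scene crop shows the gripper above the stand and the probe untouched, with its grip top near (204,186) and clear of both decoys. I'll descend and grip.

Request:
{"api": "step_arm", "payload": {
  "targets": [
    [[0, 0.05, 0.03, 0.8, 0, 0, 0], [0, 0.05, 0.03, 1.5, 0, 0, 0], [0, 0.05, 0.03, 2.1, 0, 0, 0], [0, 0.05, 0.03, 2.6, 0, 0, 0], [0, 0.05, 0.03, 3.1, 0, 0, 0], [0, 0.05, 0.03, 3.46, 0, 0, 0], [0, 0.05, 0.03, 3.46, 0, 0, 0], [0, 0.05, 0.03, 3.46, 0, 0, 0]]
  ]
}}

```text
t: 2.3
ee_pos: [0.45, -0.3137, 0.1237]
tcp_rot: [-3.141, 0.0, 1.281]
contact_force: [-0.2, -0.2, 0.4]
opening: 0.0853
```

Request:
{"api": "step_arm", "payload": {
  "targets": [
    [[1, 0, 0, 0, 0, 0, 0], [1, 0, 0, 0, 0, 0, 0], [1, 0, 0, 0, 0, 0, 0], [1, 0, 0, 0, 0, 0, 0], [1, 0, 0, 0, 0, 0, 0], [1, 0, 0, 0, 0, 0, 0], [1, 0, 0, 0, 0, 0, 0], [1, 0, 0, 0, 0, 0, 0], [1, 0, 0, 0, 0, 0, 0], [1, 0, 0, 0, 0, 0, 0], [1, 0, 0, 0, 0, 0, 0], [1, 0, 0, 0, 0, 0, 0]]
  ]
}}

```text
t: 3.5
ee_pos: [0.4505, -0.313, 0.1241]
tcp_rot: [3.141, 0.0, 1.282]
contact_force: [-1.8, 0.4, 5.6]
opening: 0.0256
```

Request:
{"api": "step_arm", "payload": {
  "targets": [
    [[1, 0, 0, -0.4, 0, 0, 0], [1, 0, 0, -1, 0, 0, 0], [1, 0, 0, -1.8, 0, 0, 0], [1, 0, 0, -2.6, 0, 0, 0], [1, 0, 0, -3.4, 0, 0, 0], [1, 0, 0, -4.2, 0, 0, 0], [1, 0, 0, -4.8, 0, 0, 0], [1, 0, 0, -4.8, 0, 0, 0], [1, 0, 0, -4.8, 0, 0, 0], [1, 0, 0, -4.8, 0, 0, 0]]
  ]
}}

```text
t: 4.5
ee_pos: [0.4495, -0.3125, 0.314]
tcp_rot: [-3.139, -0.001, 1.283]
contact_force: [0.0, 0.0, -2.2]
opening: 0.026
```

Run:
```python
from h import *
from station import r
s=r.sense();print(s["ee_pos"],s["tcp_rot"],s["contact_force"],s["opening"])
plan(s,[.519,.0646,.316],[np.pi,0,np.radians(73.5)])
d=r.snapshot("scene"); pickle.dump(d,open("scene2.pkl","wb"))
e=s["ee_pos"]; tip=e-[0,0,.114]; print(proj(d,[e,tip,[.4505,-.313,.065]]))
x,y=140,40
cv2.imwrite("pics/c3.png",cv2.resize(np.clip(d["frame"][y:y+150,x:x+150,::-1]*1.5,0,255).astype('uint8'),None,fx=4,fy=4,interpolation=cv2.INTER_CUBIC))
```

```text
[ 0.44954086 -0.31247805  0.31397927] [-3.13859635e+00 -8.29592186e-04  1.28250700e+00] [ 0.02050436  0.01576546 -2.16088661] 0.025973230188561947
shift [ 9.532 -1.016 -0.04 ] turn [-0.021 -0.006 -0.002]
[[192.80633248 128.92450108]
 [201.39873262 172.25355988]
 [209.88872001 217.16922078]]
```

View pics/c3.png

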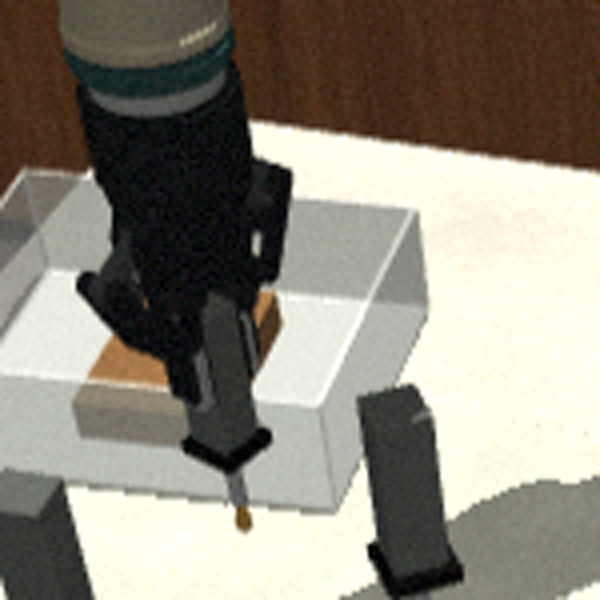

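The probe is held upright. Its tip is at (200.8,172), against a predicted (201.4,172.3). Next I'll carry it over the front stud.

Request:
{"api": "step_arm", "payload": {
  "targets": [
    [[1, 0.5, -0.05, -0.1, 0, 0, 0], [1, 1.3, -0.14, -0.1, 0, 0, 0], [1, 2.1, -0.22, -0.1, 0, 0, 0], [1, 2.9, -0.31, -0.1, 0, 0, 0], [1, 3.7, -0.4, -0.1, 0, 0, 0], [1, 4.5, -0.48, -0.1, 0, 0, 0], [1, 5.3, -0.57, -0.1, 0, 0, 0], [1, 6.1, -0.65, -0.1, 0, 0, 0], [1, 6.9, -0.74, -0.1, 0, 0, 0], [1, 7.7, -0.82, -0.1, 0, 0, 0], [1, 8.5, -0.91, -0.1, 0, 0, 0], [1, 9.2, -0.98, -0.1, 0, 0, 0], [1, 9.53, -1.02, -0.1, 0, 0, 0], [1, 9.53, -1.02, -0.1, 0, 0, 0], [1, 9.53, -1.02, -0.1, 0, 0, 0], [1, 9.53, -1.02, -0.1, 0, 0, 0]]
  ]
}}

```text
t: 6.15
ee_pos: [0.5195, 0.0619, 0.3193]
tcp_rot: [-3.141, 0.002, 1.28]
contact_force: [-0.1, -0.3, -0.7]
opening: 0.0256
```

Run:
```python
from h import *
from station import r
s=r.sense();print(s["ee_pos"],s["tcp_rot"],s["contact_force"],s["opening"])
plan(s,[.519,.0646,.27],[np.pi,0,np.radians(73.5)])
d=r.snapshot("scene"); pickle.dump(d,open("scene3.pkl","wb"))
e=s["ee_pos"]; print(proj(d,[e,e-[0,0,.114],[.519,.0646,.146]]))
x,y=270,140
cv2.imwrite("pics/c4.png",cv2.resize(np.clip(d["frame"][y:y+130,x:x+150,::-1]*1.5,0,255).astype('uint8'),None,fx=4,fy=4,interpolation=cv2.INTER_CUBIC))
```

```text
[0.51952284 0.06190934 0.31927293] [-3.14118143e+00  1.59508827e-03  1.27961880e+00] [-0.10557705 -0.32560488 -0.66308395] 0.02563207408109222
shift [ 0.063 -0.031  1.232] turn [-0.003  0.011 -0.023]
[[364.92730344 180.76629357]
 [362.33247222 225.06688969]
 [362.47250853 245.80379165]]
```

View pics/c4.png

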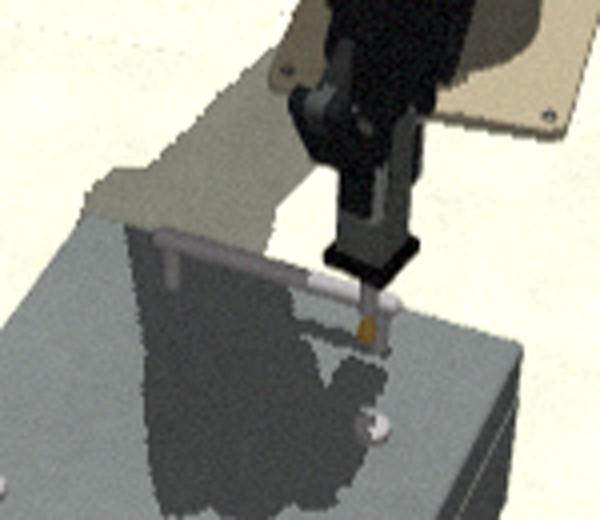

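The tip is at (361.5,225.5) and the front stud at (363,246), so they are aligned within about 2 mm. I'll descend.

Request:
{"api": "step_arm", "payload": {
  "targets": [
    [[1, 0.06, -0.02, 0.4, 0, 0, 0], [1, 0.06, -0.02, 0.9, 0, 0, 0], [1, 0.06, -0.02, 1.2, 0, 0, 0], [1, 0.06, -0.02, 1.38, 0, 0, 0], [1, 0.06, -0.02, 1.45, 0, 0, 0], [1, 0.06, -0.02, 1.5, 0, 0, 0], [1, 0.06, -0.02, 1.54, 0, 0, 0], [1, 0.06, -0.02, 1.58, 0, 0, 0], [1, 0.06, -0.02, 1.58, 0, 0, 0], [1, 0.06, -0.02, 1.58, 0, 0, 0], [1, 0.06, -0.02, 1.58, 0, 0, 0]]
  ]
}}

```text
t: 7.3
ee_pos: [0.5198, 0.0666, 0.2567]
tcp_rot: [3.141, 0.0, 1.282]
contact_force: [0.0, -1.2, 0.2]
opening: 0.0257
```

Request:
{"api": "step_arm", "payload": {
  "targets": [
    [[1, -0.03, 0, 0.03, 0, 0, 0], [1, -0.03, 0, 0.05, 0, 0, 0], [1, -0.03, 0, 0.05, 0, 0, 0], [1, -0.03, 0, 0.05, 0, 0, 0]]
  ]
}}

```text
t: 7.7
ee_pos: [0.5197, 0.0659, 0.2546]
tcp_rot: [3.141, -0.001, 1.283]
contact_force: [-0.3, -0.2, 1.9]
opening: 0.0262
```

Run:
```python
from h import *
from station import r
s=r.sense();print(s["ee_pos"],s["contact_force"])
d=r.snapshot("scene"); print(r.sense()["contact_force"])
x,y=300,180
cv2.imwrite("pics/c5.png",cv2.resize(np.clip(d["frame"][y:y+90,x:x+120,::-1]*1.5,0,255).astype('uint8'),None,fx=5,fy=5,interpolation=cv2.INTER_CUBIC))
```

```text
[0.51966564 0.06589995 0.2545801 ] [-0.26504188 -0.17264097  1.86010074]
[-0.22949734  0.26846016  1.10441747]
```

View pics/c5.png

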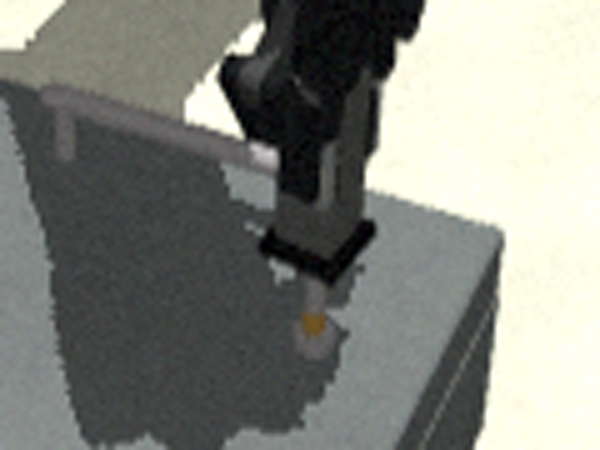

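The plunger is seated on the front stud: the brass end is at (362.6,247), against a stud centre of (362.6,246), with about 2.5 N net of weight. Next is the rear stud.

Request:
{"api": "step_arm", "payload": {
  "targets": [
    [[1, 0, 0, -0.5, 0, 0, 0], [1, 0, 0, -1.3, 0, 0, 0], [1, -0.3, 0.3, -1.6, 0, 0, 0], [1, -0.9, 0.86, -1.6, 0, 0, 0], [1, -1.5, 1.43, -1.6, 0, 0, 0], [1, -2.1, 2.0, -1.6, 0, 0, 0], [1, -2.7, 2.58, -1.6, 0, 0, 0], [1, -3.3, 3.15, -1.6, 0, 0, 0], [1, -3.58, 3.41, -1.6, 0, 0, 0], [1, -3.58, 3.41, -1.6, 0, 0, 0], [1, -3.58, 3.41, -1.6, 0, 0, 0], [1, -3.58, 3.41, -1.6, 0, 0, 0], [1, -3.58, 3.41, -1.6, 0, 0, 0]]
  ]
}}

```text
t: 9.05
ee_pos: [0.6091, -0.1087, 0.3187]
tcp_rot: [-3.141, -0.001, 1.285]
contact_force: [0.3, 0.0, -0.9]
opening: 0.0259
```

Run:
```python
from h import *
from station import r
s=r.sense();print(s["ee_pos"],s["tcp_rot"],s["contact_force"])
plan(s,[.610,-.110,.2546],[np.pi,0,np.radians(73.5)])
d=r.snapshot("scene"); e=s["ee_pos"]; print(proj(d,[e-[0,0,.114]]))
h=cv2.cvtColor(d["frame"],cv2.COLOR_RGB2HSV); u,v=proj(d,[e-[0,0,.114]])[0].astype(int)
m=(h[...,1]>130)&(h[...,0]>12)&(h[...,0]<30); m2=np.zeros_like(m); m2[v-15:v+15,u-12:u+12]=m[v-15:v+15,u-12:u+12]; ys,xs=np.nonzero(m2)
print(xs.mean() if len(xs) else None,ys.max() if len(ys) else None,len(xs))
```

```text
[ 0.60906086 -0.1086783   0.31871264] [-3.14142256e+00 -6.55803245e-04  1.28500357e+00] [ 0.3202883   0.03984631 -0.86435582]
shift [-0.026  0.032  1.603] turn [-0.001 -0.005  0.016]
[[264.94005796 240.23712046]]
263.57142857142856 240 21
```

Request:
{"api": "step_arm", "payload": {
  "targets": [
    [[1, 0, 0.02, 0.4, 0, 0, 0], [1, 0, 0.02, 0.9, 0, 0, 0], [1, 0, 0.02, 1.2, 0, 0, 0], [1, 0, 0.02, 1.38, 0, 0, 0], [1, 0, 0.02, 1.45, 0, 0, 0], [1, 0, 0.02, 1.5, 0, 0, 0], [1, 0, 0.02, 1.54, 0, 0, 0], [1, 0, 0.02, 1.58, 0, 0, 0], [1, 0, 0.02, 1.61, 0, 0, 0], [1, 0, 0.02, 1.61, 0, 0, 0], [1, 0, 0.02, 1.61, 0, 0, 0], [1, 0, 0.02, 1.61, 0, 0, 0]]
  ]
}}

```text
t: 10.3
ee_pos: [0.6103, -0.1107, 0.2543]
tcp_rot: [3.141, -0.0, 1.282]
contact_force: [-0.9, 0.2, 1.3]
opening: 0.0259
```

Run:
```python
from h import *
from station import r
s=r.sense();print(s["ee_pos"],s["contact_force"])
d=r.snapshot("scene"); print(r.sense()["contact_force"], proj(d,[[.61,-.11,.146]]))
x,y=210,190
cv2.imwrite("pics/c6.png",cv2.resize(np.clip(d["frame"][y:y+90,x:x+120,::-1]*1.5,0,255).astype('uint8'),None,fx=5,fy=5,interpolation=cv2.INTER_CUBIC))
```

```text
[ 0.6102624  -0.11073556  0.25426703] [-0.90288056  0.15906787  1.30175808]
[-0.57811758  0.60203845  1.21761122] [[266.40566394 260.79492787]]
```

View pics/c6.png

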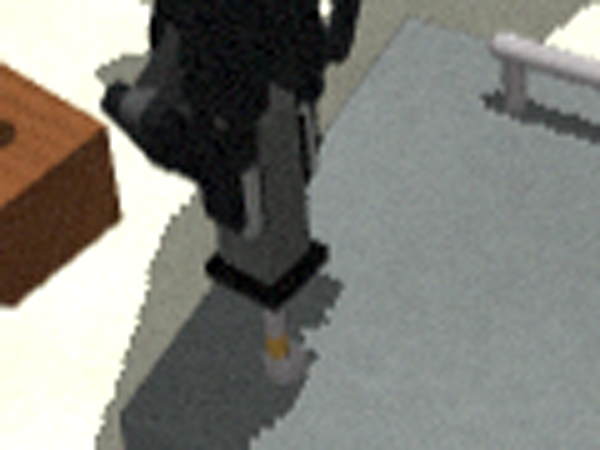

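The probe is on the rear stud: the brass end is at (265.4,261.6), the stud at (266.4,260.8), and the force is about 2.4 N. The stand's empty hole is visible, so I'll measure it.

Request:
{"api": "step_arm", "payload": {
  "targets": [
    [[1, 0, 0, -0.5, 0, 0, 0], [1, 0, 0, -1.2, 0, 0, 0], [1, 0, 0, -1.7, 0, 0, 0], [1, 0, 0, -1.7, 0, 0, 0], [1, 0, 0, -1.7, 0, 0, 0]]
  ]
}}

```text
t: 10.85
ee_pos: [0.6101, -0.111, 0.3215]
tcp_rot: [3.141, 0.0, 1.282]
contact_force: [-0.7, -0.4, -0.7]
opening: 0.0259
```

Run:
```python
from h import *
from station import r
s=r.sense();print(s["ee_pos"],s["contact_force"])
plan(s,[.4505,-.313,.325],[np.pi,0,np.radians(73.45)])
for n,(u0,v0) in(("scene",(210,217)),("top",(425,270))):
    d=r.snapshot(n); u0,v0=proj(d,[[.4505,-.3135,.065]])[0].round().astype(int)
    g=cv2.cvtColor(d["frame"],cv2.COLOR_RGB2GRAY).astype(float)[v0-8:v0+9,u0-8:u0+9]; 
    med=np.percentile(g,60); w=np.clip(med*.72-g,0,None); yy,xx=np.mgrid[v0-8:v0+9,u0-8:u0+9]; lab,L=cv2.connectedComponents((w>0).astype('uint8'))
    k=L[5:12,5:12]; k=np.bincount(k[k>0]).argmax() if (k>0).any() else 0
    w=w*(L==k); uv=((w*xx).sum()/w.sum(),(w*yy).sum()/w.sum()); print(n,(u0,v0),uv,(w>0).sum(),ray(d,uv,.065))
```

```text
[ 0.61011497 -0.11103827  0.32148259] [-0.6939364  -0.44103612 -0.71561247]
shift [-5.976 -2.389 -0.087] turn [0.002 0.002 0.002]
scene (np.int64(210), np.int64(217)) (np.float64(208.11989892608972), np.float64(216.4516740366393)) 45 [ 0.44937908 -0.31795267  0.065     ]
top (np.int64(423), np.int64(268)) (np.float64(426.3662254984085), np.float64(268.4493214943877)) 31 [ 0.45000182 -0.32209994  0.065     ]
```

Request:
{"api": "step_arm", "payload": {
  "targets": [
    [[1, -0.4, -0.16, -0.1, 0, 0, 0], [1, -1.1, -0.44, -0.1, 0, 0, 0], [1, -1.8, -0.72, -0.1, 0, 0, 0], [1, -2.5, -1.0, -0.1, 0, 0, 0], [1, -3.2, -1.28, -0.1, 0, 0, 0], [1, -3.9, -1.55, -0.1, 0, 0, 0], [1, -4.6, -1.83, -0.1, 0, 0, 0], [1, -5.3, -2.1, -0.1, 0, 0, 0], [1, -5.8, -2.3, -0.1, 0, 0, 0], [1, -6.01, -2.39, -0.1, 0, 0, 0], [1, -6.01, -2.39, 0.3, 0, 0, 0], [1, -6.01, -2.39, 1.0, 0, 0, 0], [1, -6.01, -2.39, 1.7, 0, 0, 0], [1, -6.01, -2.39, 2.3, 0, 0, 0], [1, -6.01, -2.39, 2.5, 0, 0, 0], [1, -6.01, -2.39, 2.5, 0, 0, 0], [1, -6.01, -2.39, 2.5, 0, 0, 0], [1, -6.01, -2.39, 2.5, 0, 0, 0]]
  ]
}}

```text
t: 12.75
ee_pos: [0.451, -0.3145, 0.2234]
tcp_rot: [3.139, 0.001, 1.283]
contact_force: [-0.1, 0.1, -1.0]
opening: 0.0258
```

Run:
```python
from h import *
from station import r
s=r.sense();print(s["ee_pos"],s["tcp_rot"],s["contact_force"])
plan(s,[.4500,-.3145,.1255],[np.pi,0,np.radians(73.45)])
d=r.snapshot("scene"); e=s["ee_pos"]; print(proj(d,[e-[0,0,.114],[*e[:2],.065],[.45,-.316,.065]]))
x,y=150,150
cv2.imwrite("pics/c7.png",cv2.resize(np.clip(d["frame"][y:y+100,x:x+110,::-1]*1.5,0,255).astype('uint8'),None,fx=6,fy=6,interpolation=cv2.INTER_CUBIC))
```

```text
[ 0.45096095 -0.31445077  0.22335112] [3.13908122e+00 6.63192305e-04 1.28254854e+00] [-0.11746262  0.08437511 -0.97207758]
shift [-0.006 -0.029  2.446] turn [0.018 0.005 0.004]
[[206.43852777 203.21134044]
 [209.23510456 217.18618599]
 [208.78611726 216.78586271]]
```

View pics/c7.png

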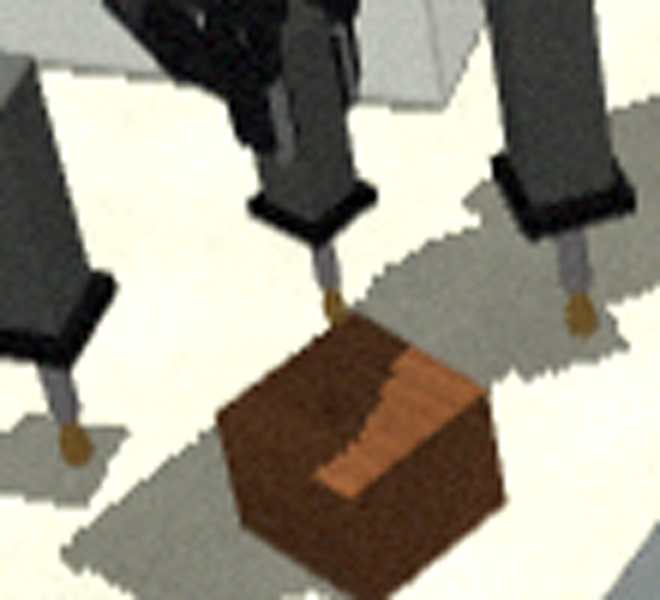

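The tip is at (206,203.7). The stand's top centre, from its four corners, is (208.7,217.1), against a predicted landing of (208.8,217.2), so it is aligned. I'll lower it in.

Request:
{"api": "step_arm", "payload": {
  "targets": [
    [[1, 0, -0.01, 0.4, 0, 0, 0], [1, 0, -0.01, 0.8, 0, 0, 0], [1, 0, -0.01, 1.0, 0, 0, 0], [1, 0, -0.01, 1.15, 0, 0, 0], [1, 0, -0.01, 1.3, 0, 0, 0], [1, 0, -0.01, 1.5, 0, 0, 0], [1, 0, -0.01, 1.7, 0, 0, 0], [1, 0, -0.01, 1.9, 0, 0, 0], [1, 0, -0.01, 2.1, 0, 0, 0], [1, 0, -0.01, 2.25, 0, 0, 0], [1, 0, -0.01, 2.35, 0, 0, 0], [1, 0, -0.01, 2.41, 0, 0, 0], [1, 0, -0.01, 2.41, 0, 0, 0], [1, 0, -0.01, 2.41, 0, 0, 0]]
  ]
}}

```text
t: 14.2
ee_pos: [0.4499, -0.314, 0.1258]
tcp_rot: [3.141, 0.0, 1.282]
contact_force: [0.5, -1.0, -0.9]
opening: 0.0258
```

Request:
{"api": "step_arm", "payload": {
  "targets": [
    [[1, 0, 0, 0.02, 0, 0, 0], [1, 0, 0, 0.04, 0, 0, 0], [1, 0, 0, 0.04, 0, 0, 0], [1, 0, 0, 0.04, 0, 0, 0]]
  ]
}}

```text
t: 14.6
ee_pos: [0.4498, -0.314, 0.1241]
tcp_rot: [3.141, 0.0, 1.282]
contact_force: [0.6, -0.8, -1.2]
opening: 0.0259
```

Request:
{"api": "step_arm", "payload": {
  "targets": [
    [[0.8, 0, 0, 0.04, 0, 0, 0], [0.6, 0, 0, 0.04, 0, 0, 0], [0.4, 0, 0, 0.04, 0, 0, 0], [0, 0, 0, 0, 0, 0, 0], [0, 0, 0, 0, 0, 0, 0], [0, 0, 0, 0, 0, 0, 0], [0, 0, 0, 0, 0, 0, 0], [0, 0, 0, 0, 0, 0, 0], [0, 0, 0, 0, 0, 0, 0], [0, 0, 0, 0, 0, 0, 0], [0, 0, 0, -0.4, 0, 0, 0], [0, 0, 0, -1, 0, 0, 0], [0, 0, 0, -2, 0, 0, 0], [0, 0, 0, -3, 0, 0, 0], [0, 0, 0, -4, 0, 0, 0], [0, 0, 0, -4, 0, 0, 0], [0, 0, 0, -4, 0, 0, 0], [0, 0, 0, -4, 0, 0, 0]]
  ]
}}

```text
t: 16.4
ee_pos: [0.4489, -0.3136, 0.283]
tcp_rot: [-3.139, -0.0, 1.282]
contact_force: [0.0, 0.1, -0.3]
opening: 0.0857
```

Run:
```python
from h import *
from station import r
s=r.sense();print(s["ee_pos"],s["tcp_rot"],s["contact_force"],s["opening"])
plan(s,[.448,-.006,.28],[np.pi,0,np.radians(81.8)])
d=r.snapshot("scene")
x,y=150,150
cv2.imwrite("pics/c8.png",cv2.resize(np.clip(d["frame"][y:y+100,x:x+110,::-1]*1.5,0,255).astype('uint8'),None,fx=5,fy=5,interpolation=cv2.INTER_CUBIC))
# handle ends by brightness along the bar in both views at start
for n in("scene0","top0"):
    d=pickle.load(open(n+".pkl","rb")); print(n,proj(d,[[.448-.071*np.sin(np.radians(8.2)),-.006-.071*np.cos(np.radians(8.2)),.172],[.448+.071*np.sin(np.radians(8.2)),-.006+.071*np.cos(np.radians(8.2)),.172]]))
```

```text
[ 0.44891321 -0.31363876  0.28295594] [-3.13945846e+00 -4.74365490e-04  1.28238928e+00] [ 0.0026057   0.10489742 -0.30364922] 0.085717587608701
shift [ 7.367 -2.209  0.082] turn [-0.015 -0.005 -1.041]
scene0 [[307.43622011 197.88366537]
 [369.61138888 216.4731602 ]]
top0 [[330.28355579 264.93232002]
 [270.90457686 254.86524825]]
```

View pics/c8.png

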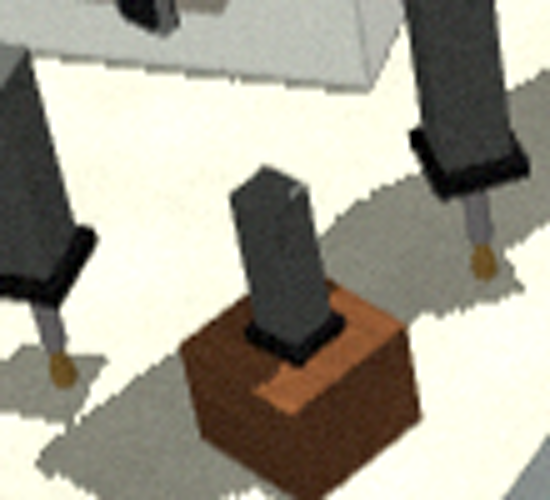

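The probe is back upright in the stand, collar seated at about (209,218). Next I'll move over the handle.

Request:
{"api": "step_arm", "payload": {
  "targets": [
    [[0, 0.6, -0.18, 0.08, 0, 0, -0.1], [0, 1.5, -0.45, 0.08, 0, 0, -0.2], [0, 2.4, -0.72, 0.08, 0, 0, -0.35], [0, 3.3, -1.0, 0.08, 0, 0, -0.5], [0, 4.2, -1.26, 0.08, 0, 0, -0.65], [0, 5.1, -1.53, 0.08, 0, 0, -0.8], [0, 6.0, -1.8, 0.08, 0, 0, -0.95], [0, 6.9, -2.07, 0.08, 0, 0, -1.04], [0, 7.37, -2.21, 0.08, 0, 0, -1.04], [0, 7.37, -2.21, 0.5, 0, 0, -1.04], [0, 7.37, -2.21, 1.0, 0, 0, -1.04], [0, 7.37, -2.21, 1.2, 0, 0, -1.04], [0, 7.37, -2.21, 1.2, 0, 0, -1.04], [0, 7.37, -2.21, 1.2, 0, 0, -1.04]]
  ]
}}

```text
t: 17.85
ee_pos: [0.4489, -0.0063, 0.236]
tcp_rot: [-3.141, -0.0, 1.427]
contact_force: [1.8, 0.5, -0.4]
opening: 0.0856
```

Run:
```python
from h import *
from station import r
s=r.sense();print(s["ee_pos"],s["tcp_rot"],s["contact_force"],s["q"].round(2))
plan(s,[.448,-.006,.174],[np.pi,0,np.radians(81.8)])
d=r.snapshot("scene")
x,y=270,120
cv2.imwrite("pics/c9.png",cv2.resize(np.clip(d["frame"][y:y+120,x:x+150,::-1]*1.5,0,255).astype('uint8'),None,fx=5,fy=5,interpolation=cv2.INTER_CUBIC))
```

```text
[ 0.44886313 -0.00627187  0.23597491] [-3.14104775e+00 -1.14144272e-04  1.42744983e+00] [ 1.79989663  0.50554905 -0.43934123] [ 0.24  0.39 -0.39  2.06  0.22  0.73 -0.43]
shift [ 0.003 -0.021  1.549] turn [-0.004 -0.001 -0.002]
```

View pics/c9.png

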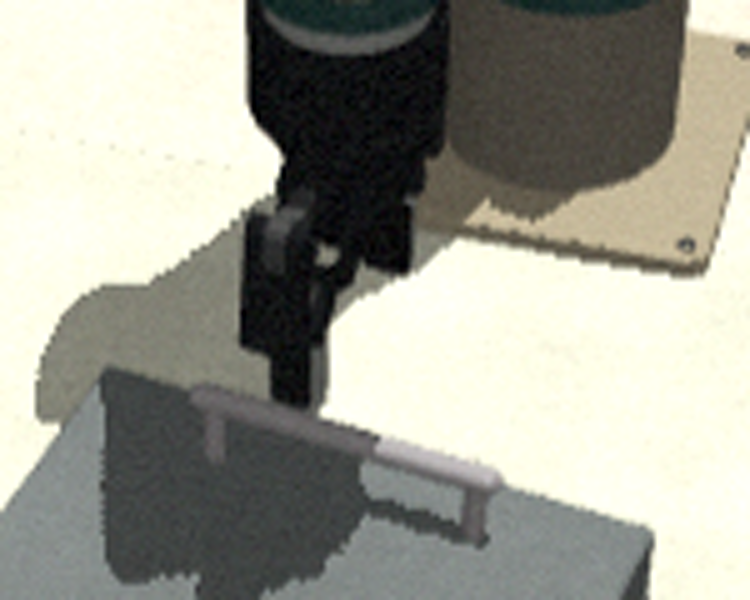

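The gripper is above the bar, whose ends are at (310,199) and (369,216), and the hinge-side finger shows on the near side. I'll descend and grip.

Request:
{"api": "step_arm", "payload": {
  "targets": [
    [[0, 0, -0.02, 0.4, 0, 0, 0], [0, 0, -0.02, 0.8, 0, 0, 0], [0, 0, -0.02, 1.1, 0, 0, 0], [0, 0, -0.02, 1.3, 0, 0, 0], [0, 0, -0.02, 1.45, 0, 0, 0], [0, 0, -0.02, 1.53, 0, 0, 0], [0, 0, -0.02, 1.53, 0, 0, 0], [0, 0, -0.02, 1.53, 0, 0, 0]]
  ]
}}

```text
t: 18.7
ee_pos: [0.4483, -0.006, 0.1752]
tcp_rot: [3.141, -0.0, 1.428]
contact_force: [0.2, 0.6, 0.3]
opening: 0.0853
```

Request:
{"api": "step_arm", "payload": {
  "targets": [
    [[0.5, 0, 0, 0, 0, 0, 0], [0.7, 0, 0, 0, 0, 0, 0], [0.8, 0, 0, 0, 0, 0, 0], [1, 0, 0, 0, 0, 0, 0], [1, 0, 0, 0, 0, 0, 0], [1, 0, 0, 0, 0, 0, 0], [1, 0, 0, 0, 0, 0, 0], [1, 0, 0, 0, 0, 0, 0], [1, 0, 0, 0, 0, 0, 0], [1, 0, 0, 0, 0, 0, 0], [1, 0, 0, 0, 0, 0, 0], [1, 0, 0, 0, 0, 0, 0]]
  ],
  "grip_force": 50
}}

```text
t: 19.9
ee_pos: [0.4484, -0.0061, 0.175]
tcp_rot: [3.141, -0.0, 1.428]
contact_force: [2.0, -1.3, 4.2]
opening: 0.0102
```

Run:
```python
from h import *
from station import r
s=r.sense();print(s["ee_pos"],s["tcp_rot"],s["contact_force"],s["opening"])
A=Ro.from_euler("xyz",s["tcp_rot"]); yaw=np.radians(-8.2); ex=np.array([np.cos(yaw),np.sin(yaw),0]); ey=np.array([-ex[1],ex[0],0])
rel=-.225*ex+np.array([0,0,.072])
for a in range(4,45,4):
    Q=Ro.from_rotvec(ey*np.radians(a)); T=Ro.from_rotvec(ey*np.radians(a/2))
    print(a,(A.inv().apply(Q.apply(rel)-rel)/.04).round(2),(A.inv()*T*A).as_rotvec(degrees=True).round(2)/8)
```

```text
[ 0.44843946 -0.00613375  0.17500069] [ 3.14068695e+00 -1.37277871e-04  1.42758431e+00] [ 1.96509765 -1.34935924  4.24614501] 0.010213122153125202
4 [ 0.    0.14 -0.39] [ 0.25 -0.    0.  ]
8 [ 0.    0.31 -0.77] [ 0.5 -0.   0. ]
12 [ 0.    0.5  -1.13] [ 0.75 -0.    0.  ]
16 [ 0.    0.72 -1.48] [ 1. -0.  0.]
20 [ 0.    0.96 -1.81] [ 1.25 -0.    0.  ]
24 [ 0.    1.22 -2.13] [ 1.5 -0.   0. ]
28 [ 0.    1.51 -2.43] [ 1.75 -0.    0.  ]
32 [ 0.    1.81 -2.71] [ 2. -0.  0.]
36 [ 0.    2.13 -2.96] [ 2.25 -0.    0.  ]
40 [ 0.    2.48 -3.19] [ 2.5 -0.   0. ]
44 [ 0.    2.83 -3.4 ] [ 2.75 -0.    0.  ]
```

Request:
{"api": "step_arm", "payload": {
  "targets": [
    [[1, 0, 0.03, -0.1, 0.06, 0, 0], [1, 0, 0.06, -0.2, 0.12, 0, 0], [1, 0, 0.14, -0.39, 0.25, 0, 0], [1, 0, 0.22, -0.58, 0.37, 0, 0], [1, 0, 0.31, -0.77, 0.5, 0, 0], [1, 0, 0.31, -0.77, 0.5, 0, 0], [1, 0, 0.31, -0.77, 0.5, 0, 0], [1, 0, 0.31, -0.77, 0.5, 0, 0]]
  ],
  "grip_force": 70
}}

```text
t: 20.7
ee_pos: [0.4602, -0.0079, 0.2051]
tcp_rot: [-3.072, -0.0, 1.428]
contact_force: [5.4, 0.1, -8.7]
opening: 0.0096
```

Run:
```python
from h import *
from station import r
s=r.sense();print(s["ee_pos"],s["tcp_rot"],s["contact_force"])
A=Ro.from_euler("xyz",[np.pi,0,1.4277])
yaw=np.radians(-8.2); ex=np.array([np.cos(yaw),np.sin(yaw),0]); ey=np.array([-ex[1],ex[0],0])
A=Ro.from_rotvec(ey*np.radians(4))*A
rel=-.225*ex+np.array([0,0,.072]); r8=Ro.from_rotvec(ey*np.radians(8)).apply(rel)
for a in range(10,43,2):
    print(a,(A.inv().apply(Ro.from_rotvec(ey*np.radians(a)).apply(rel)-r8)/.04).round(2),((a-8)/2/8))
```

```text
[ 0.46022242 -0.00786962  0.20511292] [-3.07192023e+00 -2.29760587e-04  1.42769304e+00] [ 5.37264786  0.08810576 -8.67718065]
10 [-0.    0.08 -0.19] 0.125
12 [-0.    0.17 -0.38] 0.25
14 [-0.    0.26 -0.56] 0.375
16 [-0.    0.36 -0.74] 0.5
18 [-0.    0.46 -0.92] 0.625
20 [-0.    0.57 -1.09] 0.75
22 [-0.    0.69 -1.26] 0.875
24 [-0.    0.82 -1.43] 1.0
26 [-0.    0.94 -1.59] 1.125
28 [-0.    1.08 -1.74] 1.25
30 [-0.    1.22 -1.9 ] 1.375
32 [-0.    1.36 -2.04] 1.5
34 [-0.    1.51 -2.18] 1.625
36 [-0.    1.67 -2.32] 1.75
38 [-0.    1.83 -2.45] 1.875
40 [-0.    1.99 -2.57] 2.0
42 [-0.    2.16 -2.69] 2.125
```

Request:
{"api": "step_arm", "payload": {
  "targets": [
    [[1, 0, 0.08, -0.19, 0.125, 0, 0], [1, 0, 0.17, -0.38, 0.25, 0, 0], [1, 0, 0.26, -0.56, 0.375, 0, 0], [1, 0, 0.36, -0.74, 0.5, 0, 0], [1, 0, 0.46, -0.92, 0.625, 0, 0], [1, 0, 0.57, -1.09, 0.75, 0, 0], [1, 0, 0.69, -1.26, 0.875, 0, 0], [1, 0, 0.82, -1.43, 1.0, 0, 0], [1, 0, 0.94, -1.59, 1.125, 0, 0], [1, 0, 1.08, -1.74, 1.25, 0, 0], [1, 0, 1.22, -1.9, 1.375, 0, 0], [1, 0, 1.36, -2.04, 1.5, 0, 0], [1, 0, 1.51, -2.18, 1.625, 0, 0], [1, 0, 1.67, -2.32, 1.75, 0, 0], [1, 0, 1.83, -2.45, 1.875, 0, 0], [1, 0, 1.99, -2.57, 2.0, 0, 0], [1, 0, 1.99, -2.57, 2.0, 0, 0], [1, 0, 1.99, -2.57, 2.0, 0, 0], [1, 0, 1.99, -2.57, 2.0, 0, 0], [1, 0, 1.99, -2.57, 2.0, 0, 0]]
  ]
}}

```text
t: 22.7
ee_pos: [0.5449, -0.0202, 0.3025]
tcp_rot: [-2.791, 0.0, 1.428]
contact_force: [-3.4, -0.2, -4.6]
opening: 0.0095
```

Run:
```python
from h import *
from station import r
s=r.sense();print(s["ee_pos"],s["tcp_rot"],s["contact_force"],s["opening"],abs(s["qvel"]).max())
hg=np.array([.6709,-.0381,.1]); yaw=np.radians(-8.2); v=s["ee_pos"]-hg; f=-(v[0]*np.cos(yaw)+v[1]*np.sin(yaw))
print("lid deg",np.degrees(np.arctan2(v[2],f)-np.arctan2(.072,.225)),np.hypot(f,v[2]),np.hypot(.225,.072))
d=r.snapshot("scene")
# predicted points on lid at 40 deg: handle ends, rear edges, studs
ex=np.array([np.cos(yaw),np.sin(yaw),0]); ey=np.array([-ex[1],ex[0],0])
for a in(35,40,45):
    Q=Ro.from_rotvec(ey*np.radians(a)); P=[hg+Q.apply(-x*ex+y*ey+z*np.array([0,0,1])) for x,y,z in((.26,.13,.04),(.26,-.13,.04),(.26,.13,0),(.165,.08,.046),(.05,-.08,.046))]; print(a,proj(d,P).round(0).tolist())
x,y=130,70
cv2.imwrite("pics/c10.png",cv2.resize(np.clip(d["frame"][y:y+270,x:x+300,::-1]*1.5,0,255).astype('uint8'),None,fx=2,fy=2,interpolation=cv2.INTER_CUBIC))
```

```text
[ 0.5448981  -0.02017156  0.30245546] [-2.79085932e+00  4.63822246e-04  1.42806877e+00] [-3.43168513 -0.24255551 -4.62270955] 0.009521857471404105 0.007651623038137288
lid deg 40.10037983292115 0.23913609306334238 0.23623928547132036
35 [[395.0, 195.0], [272.0, 160.0], [398.0, 200.0], [353.0, 234.0], [257.0, 266.0]]
40 [[393.0, 194.0], [267.0, 158.0], [396.0, 198.0], [351.0, 235.0], [255.0, 268.0]]
45 [[390.0, 194.0], [263.0, 158.0], [394.0, 196.0], [349.0, 237.0], [254.0, 270.0]]
```

View pics/c10.png

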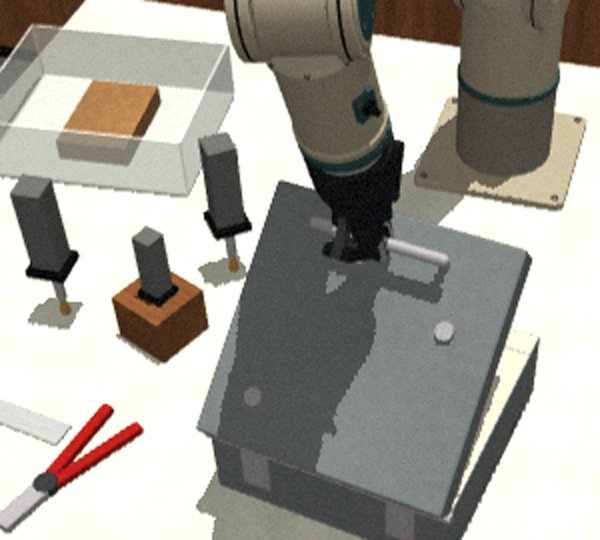

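The lid is open with the bar gripped. The studs are at (352,236) and (256,268.5), matching the 40° prediction of (351,235) and (255,268). The probe is upright and seated. I'll settle briefly, then hand in.

Request:
{"api": "step_arm", "payload": {
  "targets": [
    [[1, 0, 0, 0, 0, 0, 0], [1, 0, 0, 0, 0, 0, 0], [1, 0, 0, 0, 0, 0, 0], [1, 0, 0, 0, 0, 0, 0], [1, 0, 0, 0, 0, 0, 0], [1, 0, 0, 0, 0, 0, 0]]
  ]
}}

```text
t: 23.35
ee_pos: [0.5456, -0.0203, 0.3029]
tcp_rot: [-2.792, 0.0, 1.428]
contact_force: [-5.8, -0.4, -1.0]
opening: 0.0101
```

Run:
```python
from station import r
s=r.sense();print(s["t"],s["ee_pos"],s["contact_force"],s["opening"],abs(s["qvel"]).max())
print(r.job_done())
```

```text
23.35 [ 0.54557733 -0.02026008  0.3028688 ] [-5.75749983 -0.42262962 -0.9568895 ] 0.010065032078864462 0.0013117983833330791
the job is handed in; nothing more can be done
None
```

I touched the thermometer to the front stud and then the rear stud, each with about 2.5 N. I put it back upright in its stand, lifted the lid to about 40° and handed the job in while still gripping the bar. It took 23.4 s; no verdict was reported.

- **Lid:** the arm's position gave about 40.1°, and the stud positions in the last picture agreed to about 1 px. The lid's front corners were 3–5 px off the prediction. The arm was still when I handed in.
- **Thermometer:** the last picture showed it upright and seated in the stand. It also showed the pliers in place. I saw no contact with the pot or jar, but did not check their positions afterwards.
- **Disagreements:**
  - The finger opening on the bar read 10 mm against its stated 12 mm.
  - The TCP was about 3 mm outside the bar's nominal arc.
  - The vertical force reading fell from -4.6 N to -1.0 N in the last 0.6 s, while a sideways pull grew to about 6 N. The fingers stayed closed on the bar.
  - One top-view estimate of the stand's hole was about 6 mm off, and I disregarded it.

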